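# Butt a tray module and hold it in the joining jig

## Task

On the aluminium joining jig, butt the loose black tray module squarely and flush against the module that is screwed down, closing the gap and bringing their sides in line. Only then press the black palm knob above the joint 20 mm down so that its sprung pad clamps the loose module, and keep it pressed there: the program finishes while the robot is still holding the knob down. Leave all the other things where they are.

Things in the scene. Friction and masses are not known exactly. Their poses are not given: they have to be found in the camera images.
- seam (a point): Middle of the joint line, on top of the jig plate. z up; y along the lane from the screwed-down module to the loose one; x across. The screwed-down black tray module (60 wide in x, 120 long in y, 28 tall) stands on the plate over x = -30 to 30, y = -120 to 0 mm; its joining face is the plane y = 0.
- jig: The jig, fixed: aluminium plate 12 mm thick on the table; origin on the table 12 mm under seam, same axes; it spans x = -100 to 100, y = -150 to 210 mm. A bridge stands over the joint line, with two posts 16 x 24 mm at x = -75 and 75, y = 0, with a beam on them at y = -12 to 12 mm, 63 to 83 mm above the plate, and a 20 mm wide guide sleeve up to 93 mm.
- module: The loose black tray module on the jig plate: 60 wide (x), 120 long (y), 28 mm tall, open on top, walls 3, floor 4 mm, about 90 g. Origin: centre of its underside, z up. Its -y end, a solid land 14 mm thick and full height, faces the screwed-down module, 25 to 55 mm short of it, askew by up to 0.25 rad. Home: 60 mm from seam along seam's +y, axes parallel to seam's.
- corner_a (a point): Point on the loose module: its joining face's edge at x = +30 mm, y = -60 mm, 14 mm above its underside. Home at (30, 0, 14) mm in the seam's frame.
- corner_b (a point): The same on the other edge of the joining face, x = -30 mm. Home at (-30, 0, 14) mm in the seam's frame.
- knob: Round black palm knob of the spring plunger; origin at the centre of its flat top (knob 40 mm diameter, flat part 34 mm, 20 mm tall), straight above the seam; 143 mm above the plate at rest; it moves straight down when pressed.
- press_travel (a joint): How far the knob is pressed down, m: 0 at rest, 0.030 at the stop. It springs back when let go. Needs about 2 N to start and 0.2 N more per mm; after 12 mm the pad meets the module's land and a second spring adds about 1 N at once and 0.8 N more per mm: about 13 N in all at 20 mm.
- pad: The plunger's rubber pad, 40 x 30 x 8 mm (x, y, z of the seam), origin at the centre of its underside: 40 mm above the plate at rest, so 12 mm above the modules' rims. It goes down with the knob and gives way upward on a spring of 0.8 N per mm once it bears on the land of a loose module at the joint.
- deburrer: Bystander: blue deburring tool, 14 x 90 mm, 12 mm high, lying in the fixed module.
- clip: Bystander: small black binder clip with wire loops, 25 x 36 mm, 14 mm high, lying on the jig plate.
- wrench: Bystander: steel wrench, 160 mm long, flat on the table beyond the jig.
- gluestick: Bystander: glue stick, green with a white cap, standing upright, 29 mm diameter, 95 mm tall, beyond the jig.
- pliers: Bystander: flush cutters with blue handles, about 160 mm long, flat on the table.
- scraper: Bystander: black-handled scraper, 200 mm long, flat on the table.
- bushing: Bystander: flanged steel bushing, 44 mm diameter, 30 mm high, on the table.
Things that resemble listed ones, but are neither listed nor needed, are in the scene too. What is shaped like the module but green, pink or purple is not meant.

How it is judged:
By the outcome, as a careful person would: the job done as asked, in the order asked, and still so for the second after the job is handed in, while the arm keeps its last pose, push and grip.
It also fails if it takes over 42 s, if anything falls off the work surface, if the arm or the gripper's body presses on something with over 40 N, if the wrist force passes 120 N, or if a joint passes its speed limit or range.

## Robot

A 6-joint arm with a two-finger parallel gripper is mounted at the origin on the work surface. World frame = base frame: x ahead of the robot, y to its left, z up, the work surface at z = 0. Lengths are in m, angles in degrees, forces in N, time in s.
With the tool pointing down it reaches from about 0.35 to 0.875 m from the base axis. Payload 4.2 kg.
Tool frame: the origin (TCP) lies midway between the tips of the shut fingers; the grasp point (between the pads) lies 19 mm behind it (r.pinch_z is the distance from the TCP to the grasp point, in m); z points along the fingers, y is the line along which they close (so a half turn about z gives the same grasp; the last joint's range is limited). The gripper opens to 87 mm and grips with 3 to 60 N. Pads are 19 mm wide; open, the fingers measure 117 mm over their backs; the gripper's body (75 mm by 190 mm) begins 51 mm behind the grasp point.
Start: joints at [-62.246, 22.042, 0.453, 0, -68.411, -14.817], TCP at [0.14, -0.609, 0.223] pointing down, gripper open.
Joint ranges: [-179.83, 179.83], [-69.29, 118.12], [-61.27, 80.66], [-181.25, 117.63], [-171.15, -9.14], [-177.46, 177.46]. Speed limits (degrees/s): [159.86, 159.86, 180, 180, 180, 180].

## Interface

Orientations are given as a 3x3 rotation matrix whose columns are the frame's x, y, z axes.
In Python, from station import r, imaging, models gives the robot as it stands. The module is installed in compiled form; this text tells all that it offers.
- The arm moves only by the tool apply_moves, never from a script. Its argument "moves" is a list of rows, each a list of 2 entries, a list of its own where there are three numbers: the shift along the tool's x, y, z in m, then the turn about the tool's z in degrees. A call has 1 to 5 rows; each row shifts and turns the commanded pose from where the row before left it, along the tool's axes as they then stand; what a row does not reach is not made up. A row lasts 1/12 s, in which the tool goes at most 41.7 mm and 7.16 degrees, less where a joint would pass 70% of its speed; a pose out of reach is approached as far as the arm can. A call is refused whole if a number of a shift passes 0.0417 or a number of a turn 7.16, either way. A call with a gripper value outside its range is refused whole. "hand" is the finger opening in m, from 0 to 0.087, set as the call begins (left out, the last holds). The fingers move at their own pace and stop on an object; the grip force is fixed at half the most. Time passes only in rows, so rows that do not move let the fingers close. It gives the time, the measured TCP pose, the force, the opening and the grip force at its end, in the units of the state.
- r.sense(): the state, without advancing time (a new reading comes with each control period).
- imaging.capture(name): name is "scene" or "top" or "wrist"; returns a dict with "frame" (480x640x3 uint8, blue, green, red), "intrinsics" (3x3 intrinsics, pixels), "eye" and "orientation" of the camera in the world. Camera axes: x right, y down, z forward; pixel columns grow to the right and rows downward; lengths in m; the calibration is good to about 2 mm. A picture is of the moment at which its call begins. There is no depth.
- r.finish_job(): hands the job in; it is judged then, once.
Trained networks look in a picture, given as the dict that the camera call returned (one of the last four; its "shot" number tells which), for a name from the list of things; names that differ only in an ending like _2 or _b are one class to them, and where a whole thing is asked for, a point or a joint stands for the part that bears it (a point fixed in the world has none). Each returns a list of dicts, best first, with "confidence" (0 to 1); they miss things now and then, are a little off and sometimes report something else, mostly with a low value. They report only what shows in the picture. A call takes as long as a camera call. They do not tell look-alikes from the thing itself.
- models.cut_out(picture, target): "region" (480x640 bool, what is visible of it) and "extent" ([left, top, width, height] as shares, 0 to 1, of the picture: columns of its width, rows of its height, round what is visible of it).
- models.place_of(picture, target): "at" ([column, row] as shares, 0 to 1, of the picture: columns of its width, rows of its height: a listed point, or the origin of a listed thing).
The state is a dict: "time_s": time; "joints": joint angles; "joint_velocities": joint speeds; "effort": joint torques, N m; "tcp_pos": TCP position; "ee_rot": TCP orientation; "wrist_force": force on the tool from outside, world axes, zero at the start; "moment": the same for the moment, N m; "gripper_width": opening from 0.0 (shut) to 1.0 (fully open); "gripper_force": force on a finger pad.
Only numpy, scipy, OpenCV 4.12 (cv2) and the standard library are available. Lean on these libraries where they do the work, as an engineer would, in place of code of your own. Each camera call takes 0.05 s, during which the arm holds its last target. There are 200 camera calls.

## Working session

There is one attempt and no reset: what is moved stays moved. The work goes in short steps, Python scripts to look and compute and a tool call to move; the robot and the scene stay as the last step left them, time stands still between calls to the robot, and variables do not carry over. Pictures are saved under pics/ and viewed, at most 11 in all, crops included, and the job is handed in when it is done.

Besides the shell and the picture viewer there is one more tool, called after "Emit:" as name(argument=value, ...) on one line, values as JSON. apply_moves: Moves the arm, as the interface text tells. Its arguments: {"type":"object","properties":{"moves":{"type":"array"},"hand":{"type":"number"}},"required":["moves"]}

```bash
mkdir -p pics
python3 - <<'E'
from station import r, imaging, models
import cv2, numpy as np
for n in ("scene","top"):
    p=imaging.capture(n); cv2.imwrite(f"pics/{n}0.png",p["frame"])
    print(n,p["eye"],np.round(p["orientation"],3).tolist(),p["intrinsics"].tolist() if hasattr(p["intrinsics"],'tolist') else p["intrinsics"])
    for t in("seam","module","corner_a","corner_b","knob","clip","jig"):
        for d in models.place_of(p,t)[:3]: print(t,np.round(np.array(d["at"])*[640,480],1),round(d["confidence"],2))
s=r.sense(); print(s["time_s"],s["tcp_pos"],np.round(s["ee_rot"],3).tolist(),s["gripper_width"],r.pinch_z)
E
```

```text
scene [ 1.1903214  -0.56127267  0.94689857] [[0.63, 0.545, -0.554], [0.777, -0.431, 0.459], [0.012, -0.719, -0.695]] [[477.981567152317, 0.0, 320.6789536433894], [0.0, 477.981567152317, 246.50967119315828], [0.0, 0.0, 1.0]]
seam [284.5 299.6] 0.69
seam [281.3 291.9] 0.39
seam [331.9 327.2] 0.32
module [224.2 255.9] 0.91
module [346.3 222.2] 0.74
module [314.4 279. ] 0.73
corner_a [393.  205.2] 0.98
corner_a [326.1 219.8] 0.96
corner_a [404.5 298.5] 0.92
corner_b [393.  205.2] 0.98
corner_b [326.1 219.8] 0.96
corner_b [404.5 298.5] 0.92
knob [283.  260.7] 0.89
knob [284.9 303.8] 0.52
clip [237.3 307.3] 0.44
jig [286.1 301.6] 0.83
jig [236.2 307. ] 0.72
top [ 3.00921251e-01 -4.97861215e-04  1.56911682e+00] [[-0.003, -0.989, 0.146], [-1.0, 0.004, 0.006], [-0.007, -0.146, -0.989]] [[511.8705512573984, 0.0, 326.48363694693245], [0.0, 511.8705512573984, 229.45542495788902], [0.0, 0.0, 1.0]]
seam [375.8 224.5] 0.85
module [220.8 236.8] 0.98
module [263.3 273.7] 0.86
module [279.8 161. ] 0.77
corner_a [284.  281.1] 0.95
corner_a [269.5 293.7] 0.92
corner_a [408.2 295.8] 0.92
corner_b [284.  281.1] 0.95
corner_b [269.5 293.7] 0.92
corner_b [408.2 295.8] 0.92
knob [377.7 215.5] 0.47
clip [353.7 187.9] 0.72
clip [410.4 246.7] 0.58
clip [359.5 212.2] 0.57
jig [376.8 225.3] 0.71
0.8 [ 0.1399214  -0.60909708  0.22255612] [[-0.975, -0.224, 0.0], [-0.224, 0.975, -0.0], [-0.0, -0.0, -1.0]] 0.9981635488086369 0.0187
```

View pics/scene0.png

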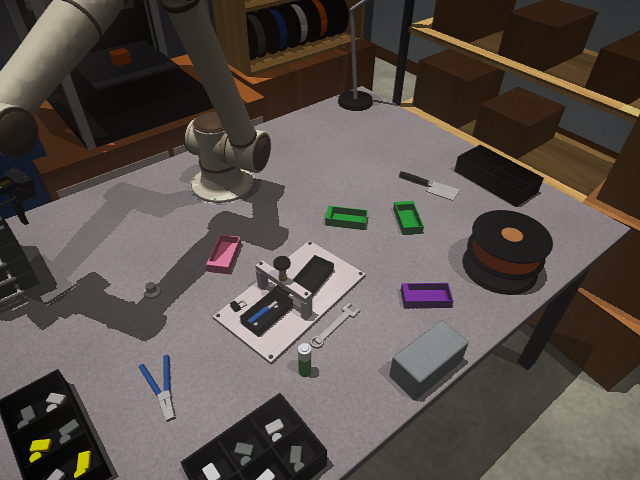

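View pics/top0.png

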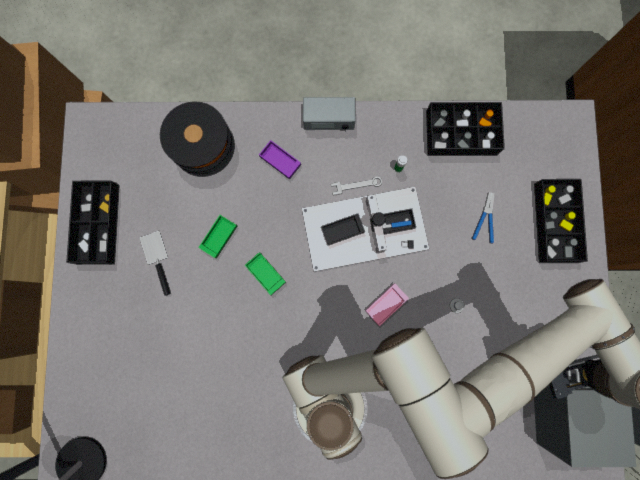

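The top view shows the jig plate with corners at about (304,207), (416,188), (428,249) and (314,270). The loose module is at about (342,229), the bridge and knob at (377,220), and the fixed module with the blue deburrer at (400,221). The scene view agrees: knob at (283,263), loose module at (316,271). The coloured trays are decoys.

```bash
cat > h.py <<'E'
import numpy as np, cv2
def ray(p,uv,z):
    K=np.array(p["intrinsics"]);R=np.array(p["orientation"]);e=np.array(p["eye"])
    d=R@np.linalg.solve(K,[uv[0],uv[1],1.]); return e+d*(z-e[2])/d[2]
def proj(p,X):
    K=np.array(p["intrinsics"]);R=np.array(p["orientation"]);e=np.array(p["eye"])
    c=(np.atleast_2d(X)-e)@R; q=c@K.T; return q[:,:2]/q[:,2:]
E
python3 - <<'E'
from station import r, imaging, models
from h import *
from scipy.optimize import least_squares
P={}
for n in("scene","top"):
    p=imaging.capture(n); c=models.cut_out(p,"jig")[0]; 
    g=p["frame"].min(2)
    x,y,w,h=np.array(c["extent"])*[640,480,640,480]
    m=((g>150)*255).astype(np.uint8); k=np.zeros_like(m); k[int(y)-6:int(y+h)+6,int(x)-6:int(x+w)+6]=1; m*=k
    m=cv2.morphologyEx(m,cv2.MORPH_CLOSE,np.ones((5,5)))
    cs=max(cv2.findContours(m,0,2)[0],key=cv2.contourArea); hull=cv2.convexHull(cs)
    q=cv2.approxPolyN(hull,4) if hasattr(cv2,'approxPolyN') else hull
    q=np.array(q).reshape(-1,2); print(n,c["confidence"],cv2.contourArea(cs),q.tolist())
    P[n]=(p,q); print(np.round([ray(p,u,0.012)[:2] for u in q],3).tolist())
E
```

```text
scene 0.9 5574.5 [[365, 273], [276, 366], [212, 316], [309, 240]]
[[0.598, 0.085], [0.682, -0.264], [0.47, -0.305], [0.404, 0.047]]
top 0.71 8137.0 [[414, 181], [433, 254], [308, 279], [298, 181]]
[[0.683, -0.263], [0.454, -0.315], [0.379, 0.066], [0.684, 0.098]]
```

Emit:
apply_moves(moves=[[[0,0,-0.03],0],[[-0.02,0.035,-0.02],0],[[-0.02,0.036,-0.02],0],[[-0.02,0.036,-0.02],0],[[-0.02,0.036,-0.02],0]])

```text
time_s: 1.42
tcp_pos: [0.1819, -0.4639, 0.3262]
ee_rot: [[-0.975, -0.223, -0.0], [-0.223, 0.975, 0.0], [0.0, 0.0, -1.0]]
wrist_force: [0.5, 0.6, 0.7]
gripper_width: 0.998
gripper_force: 0.0
```

```bash
cat >> h.py <<'E'
def rows(n,dw,dyaw,yaw0,nd=3):
    "world shift dw and world yaw change (deg) as n tool rows, tool down, yaw0 = angle of tool y"
    out=[];t=yaw0
    for i in range(n):
        a=np.radians(t); ty=np.array([np.cos(a),np.sin(a)]); tx=np.array([-ty[1],ty[0]])  # tool x = y cross z(down)
        d=np.array(dw)/n; out.append([[round(float(tx@d[:2]),nd),round(float(ty@d[:2]),nd),round(float(-d[2]),nd)],round(-dyaw/n,2)]); t+=dyaw/n
    return out
E
python3 -c "
from h import *
for x in rows(13,[.318,.414,.09],89,102.9):print(x)"
```

```text
[[-0.031, 0.026, -0.007], -6.85]
[[-0.034, 0.022, -0.007], -6.85]
[[-0.036, 0.018, -0.007], -6.85]
[[-0.038, 0.013, -0.007], -6.85]
[[-0.039, 0.008, -0.007], -6.85]
[[-0.04, 0.004, -0.007], -6.85]
[[-0.04, -0.001, -0.007], -6.85]
[[-0.04, -0.006, -0.007], -6.85]
[[-0.039, -0.011, -0.007], -6.85]
[[-0.037, -0.015, -0.007], -6.85]
[[-0.035, -0.019, -0.007], -6.85]
[[-0.033, -0.023, -0.007], -6.85]
[[-0.03, -0.027, -0.007], -6.85]
```

Emit:
apply_moves(moves=[[[-0.031,0.026,-0.007],-6.85],[[-0.034,0.022,-0.007],-6.85],[[-0.036,0.018,-0.007],-6.85],[[-0.038,0.013,-0.007],-6.85],[[-0.039,0.008,-0.007],-6.85]])

```text
time_s: 1.83
tcp_pos: [0.3045, -0.3037, 0.3615]
ee_rot: [[-0.675, -0.737, 0.001], [-0.737, 0.675, -0.001], [-0.0, -0.001, -1.0]]
wrist_force: [0.4, -0.6, -0.0]
gripper_width: 1.0
gripper_force: 0.0
```

Emit:
apply_moves(moves=[[[-0.04,0.004,-0.007],-6.85],[[-0.04,-0.001,-0.007],-6.85],[[-0.04,-0.006,-0.007],-6.85],[[-0.039,-0.011,-0.007],-6.85],[[-0.037,-0.015,-0.007],-6.85]])

```text
time_s: 2.25
tcp_pos: [0.4272, -0.1441, 0.3966]
ee_rot: [[-0.142, -0.99, 0.001], [-0.99, 0.142, -0.0], [-0.0, -0.001, -1.0]]
wrist_force: [0.5, -1.7, -0.3]
gripper_width: 1.005
gripper_force: 0.0
```

Emit:
apply_moves(moves=[[[-0.035,-0.019,-0.007],-6.85],[[-0.033,-0.023,-0.007],-6.85],[[-0.03,-0.027,-0.007],-6.85],[[0,0,0],0],[[0,0,0],0]])

```text
time_s: 2.67
tcp_pos: [0.4997, -0.0479, 0.4161]
ee_rot: [[0.21, -0.978, -0.001], [-0.978, -0.21, -0.0], [-0.0, 0.001, -1.0]]
wrist_force: [-0.1, -0.6, 0.6]
gripper_width: 1.001
gripper_force: 0.0
```

Run:
```python
from station import r, imaging, models
from h import *
p=imaging.capture("wrist"); cv2.imwrite("pics/w1.png",p["frame"])
print(p["eye"],np.round(p["orientation"],3).tolist(),np.array(p["intrinsics"]).tolist())
for t,z in(("seam",.012),("module",.012),("corner_a",.026),("knob",.155),("clip",.012)):
    for d in models.place_of(p,t)[:3]:
        u=np.array(d["at"])*[640,480];print(t,np.round(u,1),round(d["confidence"],2),np.round(ray(p,u,z),4))
```

```text
[ 0.51461922 -0.11194694  0.57931078] [[-0.978, -0.204, -0.053], [-0.21, 0.947, 0.241], [0.001, 0.247, -0.969]] [[390.97863324575036, 0.0, 319.29450014929625], [0.0, 390.97863324575036, 232.45557285816503], [0.0, 0.0, 1.0]]
seam [304.3 114.4] 0.79 [ 0.5396 -0.1321  0.012 ]
module [350.  336.9] 0.86 [0.399  0.1881 0.012 ]
module [473.2 124.8] 0.78 [ 0.3057 -0.1681  0.012 ]
module [137.  271.1] 0.6 [0.7444 0.1478 0.012 ]
corner_a [314.2 136.2] 0.95 [ 0.52   -0.1062  0.026 ]
corner_a [142.6 235.4] 0.77 [0.7361 0.0843 0.026 ]
corner_a [439.3  95.8] 0.67 [ 0.3668 -0.193   0.026 ]
knob [300.2 102.9] 0.76 [ 0.5398 -0.1372  0.155 ]
```

View pics/w1.png

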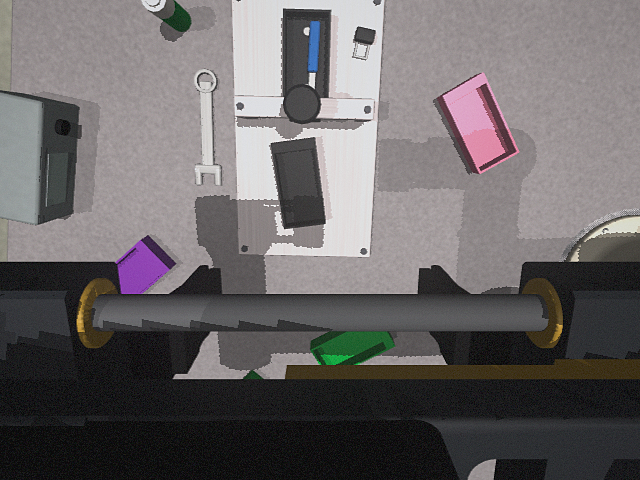

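The wrist view shows the jig: plate bottom corners at (241,254) and (371,257), knob at (302,104), loose module with corners about (271,143), (317,138), (326,225) and (284,229), fixed module around (306,50), and clip at (363,42). The loose module is skewed a few degrees.

```bash
cat >> h.py <<'E'
def fitline(P):
    vx,vy,x,y=cv2.fitLine(np.array(P,np.float32)[:,:2],cv2.DIST_HUBER,0,1e-4,1e-4).ravel(); return np.array([x,y]),np.array([vx,vy])
def jigpose(p,guess):
    "edges of the bright plate found along scan lines about the guessed pose (x,y,yaw) of seam; returns refined pose"
    g=cv2.GaussianBlur(p["frame"],(3,3),0).max(2).astype(float)
    x0,y0,t=guess
    for it in range(4):
        ex=np.array([np.cos(t),np.sin(t)]);ey=np.array([-ex[1],ex[0]])
        W=lambda a,b:[x0+a*ex[0]+b*ey[0],y0+a*ex[1]+b*ey[1],.012]
        def edge(f,span):
            s=np.linspace(-span,span,121); uv=proj(p,[f(v) for v in s]); 
            if (uv<3).any() or (uv[:,0]>636).any() or (uv[:,1]>260).any(): return None
            v=cv2.remap(g.astype(np.float32),uv[:,:1].astype(np.float32),uv[:,1:].astype(np.float32),1).ravel()
            d=np.gradient(cv2.GaussianBlur(v[None],(1,1) if 0 else (9,1),0).ravel()); k=np.abs(d).argmax()
            return f(s[k])[:2] if abs(d[k])>1 else None
        sp=.02 if it<2 else .008
        A=[q for b in np.linspace(-.1,.2,40) if abs(b)>.025 for q in [edge(lambda s:W(.1+s,b),sp)] if q is not None]
        B=[q for b in np.linspace(-.1,.2,40) if abs(b)>.025 for q in [edge(lambda s:W(-.1+s,b),sp)] if q is not None]
        C=[q for a in np.linspace(-.085,.085,30) for q in [edge(lambda s:W(a,.21+s),sp)] if q is not None]
        (pa,da),(pb,db)=fitline(A),fitline(B)
        da*=np.sign(da@ey);db*=np.sign(db@ey); d=da+db; d/=np.linalg.norm(d)
        t=np.arctan2(-d[0],d[1]); ex=np.array([np.cos(t),np.sin(t)]);ey=d
        cx=((pa@ex-.1)+(pb@ex+.1))/2; w=(pa-pb)@ex
        res=None
        if len(C)>8:
            pc,_=fitline(C); cy=np.median(np.array(C)@ey)-.21
        else: cy=np.array([x0,y0])@ey
        x0,y0=cx*ex+cy*ey
    return (x0,y0,t),dict(n=(len(A),len(B),len(C)),width=w,skew=np.degrees(np.arctan2(da[0]*db[1]-da[1]*db[0],da@db)))
def toseam(J,X):
    c,s=np.cos(J[2]),np.sin(J[2]); d=np.array(X)[...,:2]-np.array(J[:2]); return np.stack([d[...,0]*c+d[...,1]*s,-d[...,0]*s+d[...,1]*c],-1)
def modpose(p,J,lim=(.005,.2)):
    "outline of dark loose module within lane; rim at z=.040: minAreaRect of rectified rim-plane view"
    S=4000; c,s=np.cos(J[2]),np.sin(J[2])
    xs=np.linspace(-.06,.06,int(.12*S)); ys=np.linspace(lim[0],lim[1],int((lim[1]-lim[0])*S)); X,Y=np.meshgrid(xs,ys)
    Wp=np.stack([J[0]+X*c-Y*s,J[1]+X*s+Y*c,np.full_like(X,.040)],-1)
    uv=proj(p,Wp.reshape(-1,3)).astype(np.float32).reshape(X.shape+(2,))
    return cv2.remap(p["frame"],uv[...,0],uv[...,1],1),xs,ys
E
python3 - <<'E'
from station import r, imaging, models
from h import *
p=imaging.capture("wrist")
J,i=jigpose(p,(.54,-.135,np.radians(12))); print(J,np.degrees(J[2]),i)
print("knob",toseam(J,ray(p,(301.5,104),.155)))
im,xs,ys=modpose(p,J); cv2.imwrite("pics/rect1.png",im)
for q in ((271,143),(317,138),(326,225),(284,229)): print(toseam(J,ray(p,q,.04)))
E
```

```text
(np.float64(0.5379839650749338), np.float64(-0.13538263219738855), np.float32(0.18735015)) 10.734372 {'n': (33, 33, 0), 'width': np.float32(0.19857238), 'skew': np.float32(0.015046906)}
knob [-0.00200559 -0.00365917]
[0.04387145 0.03944613]
[-0.01798083  0.03166002]
[-0.03297014  0.15138974]
[0.02663096 0.15843455]
```

View pics/rect1.png

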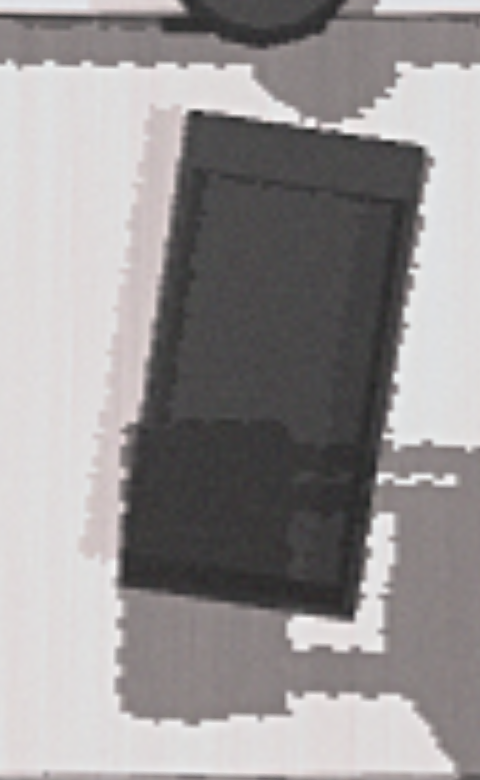

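The rectified view (4 px/mm) shows the loose module's rim corners at (188,112), (430,148), (356,618) and (120,585). It is skewed about +8.8° in the seam frame, with its centre near (8, 96) mm. I'll hover over its far end and measure again closer.

```bash
cat >> h.py <<'E'
def go(r,J,xy,yaw_seam,z,n):
    "rows to bring TCP to seam xy, tool y at seam yaw+180 deg"
    s=r.sense(); R=np.array(s["ee_rot"]); y0=np.degrees(np.arctan2(R[1,1],R[0,1]))
    c,t=np.cos(J[2]),np.sin(J[2]); w=np.array([J[0]+xy[0]*c-xy[1]*t,J[1]+xy[0]*t+xy[1]*c,z])-np.array(s["tcp_pos"])
    dy=(np.degrees(J[2])+yaw_seam+180-y0+180)%360-180
    for x in rows(n,w,dy,y0,4): print(x)
    print("now seam",np.round(toseam(J,np.array(s["tcp_pos"]))*1e3,1),"yaw",round((y0-180-np.degrees(J[2])+180)%360-180,2),"z",s["tcp_pos"][2])
E
sed -i 's/>260/>264/' h.py
python3 - <<'E'
from station import r, imaging, models
from h import *
p=imaging.capture("wrist")
J,i=jigpose(p,(.54,-.138,np.radians(11))); print(J,np.degrees(J[2]),i)
print([toseam(J,ray(p,u,.012)) for u in((241,254),(371,257))])
go(r,J,(.0018,.139),8.8,.2,6)
E
```

```text
(np.float64(0.5384314841257077), np.float64(-0.13756607358456577), np.float32(0.18759057)) 10.748147 {'n': (33, 33, 30), 'width': np.float32(0.19838023), 'skew': np.float32(0.014206793)}
[array([0.09471561, 0.2081094 ]), array([-0.10324659,  0.2089244 ])]
[[-0.0076, -0.0043, 0.0362], np.float64(-1.27)]
[[-0.0075, -0.0045, 0.0362], np.float64(-1.27)]
[[-0.0074, -0.0047, 0.0362], np.float64(-1.27)]
[[-0.0073, -0.0048, 0.0362], np.float64(-1.27)]
[[-0.0071, -0.005, 0.0362], np.float64(-1.27)]
[[-0.007, -0.0051, 0.0362], np.float64(-1.27)]
now seam [-23.2  93.1] yaw 1.16 z 0.4170164373392722
```

Emit:
apply_moves(moves=[[[-0.0078,-0.0043,0.036],-1.27],[[-0.0078,-0.0045,0.036],-1.27],[[-0.0077,-0.0047,0.036],-1.27],[[-0.0075,-0.0048,0.036],-1.27],[[-0.0074,-0.005,0.036],-1.27]])

```text
time_s: 3.48
tcp_pos: [0.5114, -0.007, 0.2356]
ee_rot: [[0.315, -0.949, 0.001], [-0.949, -0.315, 0.0], [0.0, -0.001, -1.0]]
wrist_force: [0.8, 0.6, -1.1]
gripper_width: 0.997
gripper_force: 0.0
```

Emit:
apply_moves(moves=[[[-0.0073,-0.0051,0.036],-1.27],[[0,0,0],0],[[0,0,0],0]])

```text
time_s: 3.73
tcp_pos: [0.5136, 0.0011, 0.2]
ee_rot: [[0.335, -0.942, -0.003], [-0.942, -0.335, -0.002], [0.001, 0.004, -1.0]]
wrist_force: [0.0, 0.3, 1.1]
gripper_width: 1.001
gripper_force: 0.0
```

Run:
```python
from station import r, imaging, models
from h import *
p=imaging.capture("wrist"); cv2.imwrite("pics/w2.png",p["frame"])
J=(.53843,-.13757,.18759)
try:
    print(jigpose(p,J))
except Exception as e: print(e)
im,xs,ys=modpose(p,J); cv2.imwrite("pics/rect2.png",np.hstack([im,cv2.resize(p["frame"],None,fx=.5,fy=.5,interpolation=3)[:,:].repeat(1,0)]) if 0 else im)
s=r.sense();print(s["tcp_pos"],toseam(J,np.array(s["tcp_pos"])))
for d in models.place_of(p,"knob")[:1]+models.place_of(p,"corner_a")[:3]: print(np.array(d["at"])*[640,480],d["confidence"])
```

```text
((np.float64(0.5385148601159325), np.float64(-0.137553907816972), np.float32(0.18751243)), {'n': (23, 21, 0), 'width': np.float32(0.1983918), 'skew': np.float32(0.046452116)})
[0.51519727 0.00126944 0.2022088 ] [0.00306726 0.14073643]
[ 54.08  216.912] 0.94
[281.408  88.8  ] 0.91
[358.592  85.296] 0.63
```

View pics/w2.png

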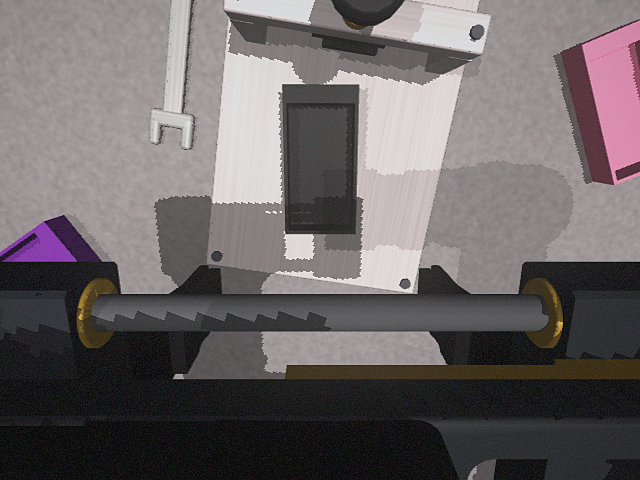

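View pics/rect2.png

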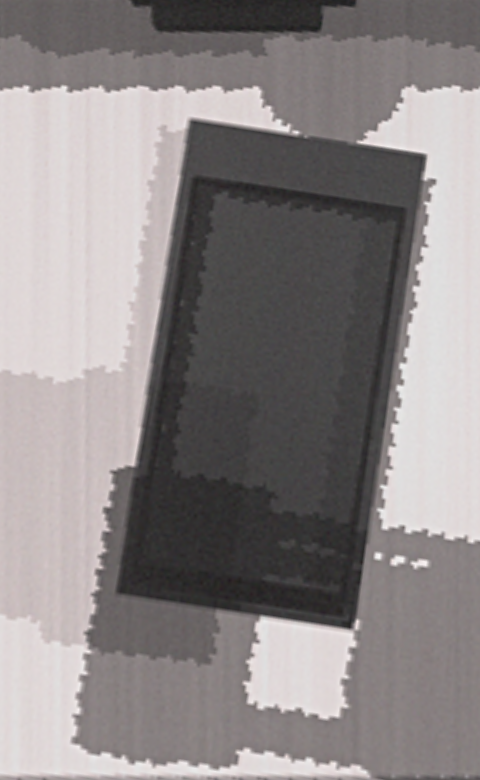

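The close view shows the rim corners at rectified pixels (190,120), (426,155), (354,628) and (118,592). That puts the centre at (8, 98.4) mm with a skew of 8.6°, and the gripper is centred to within 1.5 mm. I'll descend and grip.

Emit:
apply_moves(moves=[[[0,0.0015,0.036],0.2],[[0,0,0.036],0],[[0,0,0.036],0],[[0,0,0.034],0],[[0,0,0.024],0]])

```text
time_s: 4.3
tcp_pos: [0.5137, 0.001, 0.0345]
ee_rot: [[0.331, -0.944, 0.002], [-0.944, -0.331, 0.001], [0.0, -0.002, -1.0]]
wrist_force: [1.1, 0.6, -0.5]
gripper_width: 1.002
gripper_force: 0.0
```

Emit:
apply_moves(moves=[[[0,0,0.01],0],[[0,0,0.006],0],[[0,0,0.0],0],[[0,0,0],0]])

```text
time_s: 4.63
tcp_pos: [0.5146, 0.0016, 0.0205]
ee_rot: [[0.333, -0.943, 0.004], [-0.943, -0.333, 0.001], [0.0, -0.004, -1.0]]
wrist_force: [-0.2, -0.1, -0.0]
gripper_width: 1.001
gripper_force: 0.0
```

Emit:
apply_moves(moves=[[[0,0,0.003],0],[[0,0,0],0]])

```text
time_s: 4.8
tcp_pos: [0.5138, 0.0015, 0.0169]
ee_rot: [[0.332, -0.943, 0.003], [-0.943, -0.332, 0.001], [0.0, -0.003, -1.0]]
wrist_force: [-0.9, -0.6, -0.2]
gripper_width: 0.998
gripper_force: 0.0
```

Emit:
apply_moves(moves=[[[0,0,0],0],[[0,0,0],0],[[0,0,0],0],[[0,0,0],0],[[0,0,0],0]], hand=0.05)

```text
time_s: 5.22
tcp_pos: [0.5129, 0.0013, 0.0158]
ee_rot: [[0.332, -0.943, 0.0], [-0.943, -0.332, 0.0], [0.0, -0.0, -1.0]]
wrist_force: [-1.0, -0.3, 0.7]
gripper_width: 0.71
gripper_force: 0.0
```

Emit:
apply_moves(moves=[[[0,0,0],0],[[0,0,0],0],[[0,0,0],0],[[0,0,0],0],[[0,0,0],0]])

```text
time_s: 5.63
tcp_pos: [0.5129, 0.0013, 0.0158]
ee_rot: [[0.332, -0.943, 0.0], [-0.943, -0.332, 0.0], [0.0, -0.0, -1.0]]
wrist_force: [-0.3, 0.1, 2.4]
gripper_width: 0.684
gripper_force: 30.0
```

```bash
cat >> h.py <<'E'
def rim(p,J,lim=(.005,.2),name=None):
    "grey-level rim rectangle fit: maximise edge strength of a 60x120 rectangle at z=.040 over (cx,cy,yaw)"
    from scipy.optimize import differential_evolution
    g=cv2.GaussianBlur(p["frame"],(3,3),0).max(2).astype(np.float32)
    c,s=np.cos(J[2]),np.sin(J[2]); u=np.linspace(-.95,.95,80)
    def samp(L,v):
        a=v[2];ca,sa=np.cos(a),np.sin(a); X=v[0]+L[:,0]*ca-L[:,1]*sa;Y=v[1]+L[:,0]*sa+L[:,1]*ca
        q=proj(p,np.c_[J[0]+X*c-Y*s,J[1]+X*s+Y*c,np.full(len(X),.04)]).astype(np.float32)
        w=cv2.remap(g,q[:,:1],q[:,1:],1,borderMode=cv2.BORDER_REPLICATE).ravel(); return w
    def rect(h): 
        x,y=.03+h,.06+h
        return np.r_[np.c_[u*0+x,u*.06],np.c_[u*0-x,u*.06],np.c_[u*.03,u*0-y]]
    f=lambda v:-np.minimum(samp(rect(.0012),v)-samp(rect(-.0012),v),60).mean()
    return f,differential_evolution
E
python3 - <<'E'
from station import r, imaging, models
from h import *
p=imaging.capture("wrist"); cv2.imwrite("pics/w3.png",p["frame"])
s=r.sense();J=(.53849,-.13757,.18755);print(s["tcp_pos"],s["gripper_width"]*.087,s["gripper_force"],toseam(J,np.array(s["tcp_pos"])))
E
```

```text
[0.51287381 0.00127813 0.01575053] 0.05977993528659912 29.998183655552566 [0.00072158 0.14118949]
```

View pics/w3.png

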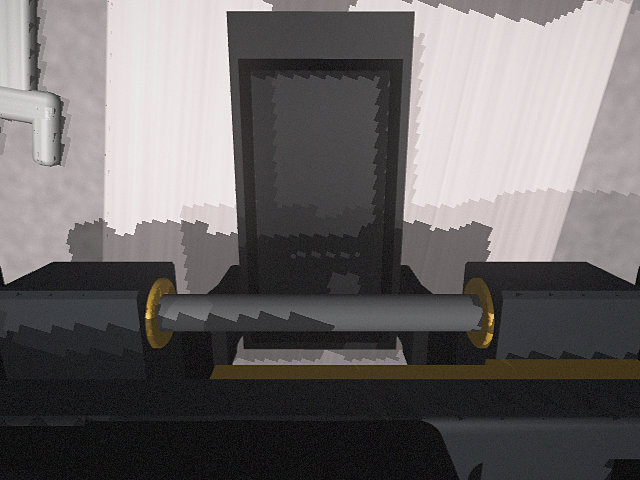

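The module is gripped, with a 59.8 mm opening at 30 N. In the image its edges run symmetrically from (227,11) and (414,11), so it lines up with the gripper. Next I'll straighten it and slide to about 5 mm short of the joint.

Run:
```python
from station import r
from h import *
go(r,(.53849,-.13757,.18755),(0,.109),0,.0157,10)
```

```text
[[0.0032, 0.0006, 0.0], np.float64(0.87)]
[[0.0032, 0.0005, 0.0], np.float64(0.87)]
[[0.0032, 0.0005, 0.0], np.float64(0.87)]
[[0.0032, 0.0004, 0.0], np.float64(0.87)]
[[0.0032, 0.0004, 0.0], np.float64(0.87)]
[[0.0032, 0.0003, 0.0], np.float64(0.87)]
[[0.0032, 0.0003, 0.0], np.float64(0.87)]
[[0.0032, 0.0002, 0.0], np.float64(0.87)]
[[0.0032, 0.0002, 0.0], np.float64(0.87)]
[[0.0032, 0.0001, 0.0], np.float64(0.87)]
now seam [  0.7 141.2] yaw 8.66 z 0.015750531515281906
```

Emit:
apply_moves(moves=[[[0.0032,0.0006,0],0.87],[[0.0032,0.0005,0],0.87],[[0.0032,0.0005,0],0.87],[[0.0032,0.0004,0],0.87],[[0.0032,0.0004,0],0.87]])

```text
time_s: 6.1
tcp_pos: [0.5157, -0.015, 0.0158]
ee_rot: [[0.258, -0.966, 0.0], [-0.966, -0.258, 0.0], [-0.0, -0.0, -1.0]]
wrist_force: [0.2, 1.5, 2.1]
gripper_width: 0.686
gripper_force: 30.0
```

Emit:
apply_moves(moves=[[[0.0032,0.0003,0],0.87],[[0.0032,0.0003,0],0.87],[[0.0032,0.0002,0],0.87],[[0.0032,0.0002,0],0.87],[[0.0032,0.0001,0],0.87]])

```text
time_s: 6.52
tcp_pos: [0.5182, -0.0309, 0.0157]
ee_rot: [[0.184, -0.983, 0.0], [-0.983, -0.184, 0.0], [-0.0, -0.0, -1.0]]
wrist_force: [0.6, 0.7, 2.5]
gripper_width: 0.687
gripper_force: 30.0
```

Emit:
apply_moves(moves=[[[0,0,0],0],[[0,0,0],0]])

```text
time_s: 6.68
tcp_pos: [0.5181, -0.0311, 0.0157]
ee_rot: [[0.185, -0.983, -0.0], [-0.983, -0.185, -0.0], [0.0, 0.0, -1.0]]
wrist_force: [-0.2, -2.1, 1.4]
gripper_width: 0.689
gripper_force: 30.0
```

Run:
```python
from station import r, imaging, models
from h import *
J=(.53849,-.13757,.18755)
p=imaging.capture("wrist"); cv2.imwrite("pics/w4.png",p["frame"])
s=r.sense();print(toseam(J,np.array(s["tcp_pos"])),s["tcp_pos"],np.degrees(np.arctan2(-s["ee_rot"][1][1],-s["ee_rot"][0][1])-J[2]),s["wrist_force"])
K,i=jigpose(p,J);print(K,np.degrees(K[2]),i)
f,de=rim(p,K)
# sides only visible down to row 260
for L in ("K",):
    o=de(f,[(-.006,.006),(.05,.085),(-.05,.05)],seed=1,tol=1e-6);print(o.x*1e3,np.degrees(o.x[2]),o.fun)
# side edges by row: dark/bright transitions near module
g=p["frame"].max(2).astype(int)
for v in (20,60,100,150,200,240):
    row=g[v]; print(v,[(c,row[c-2],row[c+2]) for c in range(3,637) if abs(row[c+1]-row[c-1])>45][:24])
```

```text
[-0.00019506  0.10851869] [ 0.51806478 -0.03099067  0.01572637] -0.04159737677867446 [ 1.63882846 -1.82516514  1.12990703]
(np.float64(0.535839960671518), np.float64(-0.13714490211584088), np.float32(0.13373324)) 7.66235 {'n': (10, 8, 0), 'width': np.float32(0.20062846), 'skew': np.float32(6.1696415)}
[ 0.56491597 50.00044495 43.80822562] 2.5100264357745328 -32.57878494262695
20 [(19, np.int64(166), np.int64(62)), (20, np.int64(166), np.int64(64)), (226, np.int64(104), np.int64(40)), (227, np.int64(105), np.int64(47)), (414, np.int64(44), np.int64(109)), (619, np.int64(61), np.int64(130)), (620, np.int64(64), np.int64(177)), (621, np.int64(77), np.int64(170))]
60 [(6, np.int64(59), np.int64(149)), (7, np.int64(52), np.int64(145)), (73, np.int64(223), np.int64(135)), (74, np.int64(238), np.int64(133)), (228, np.int64(140), np.int64(46)), (229, np.int64(147), np.int64(47)), (412, np.int64(48), np.int64(111)), (524, np.int64(132), np.int64(229)), (525, np.int64(130), np.int64(228)), (572, np.int64(223), np.int64(172))]
100 [(14, np.int64(63), np.int64(150)), (15, np.int64(74), np.int64(
[... 835 characters left out ...]
5)), (404, np.int64(62), np.int64(212)), (405, np.int64(82), np.int64(211))]
240 [(59, np.int64(73), np.int64(156)), (60, np.int64(78), np.int64(153)), (72, np.int64(178), np.int64(92)), (73, np.int64(185), np.int64(90)), (212, np.int64(112), np.int64(236)), (213, np.int64(103), np.int64(235)), (220, np.int64(230), np.int64(108)), (221, np.int64(233), np.int64(116)), (401, np.int64(44), np.int64(112)), (402, np.int64(45), np.int64(106)), (431, np.int64(106), np.int64(230)), (432, np.int64(102), np.int64(234)), (435, np.int64(230), np.int64(106)), (436, np.int64(234), np.int64(109)), (490, np.int64(113), np.int64(207)), (491, np.int64(105), np.int64(205)), (545, np.int64(205), np.int64(145))]
```

View pics/w4.png

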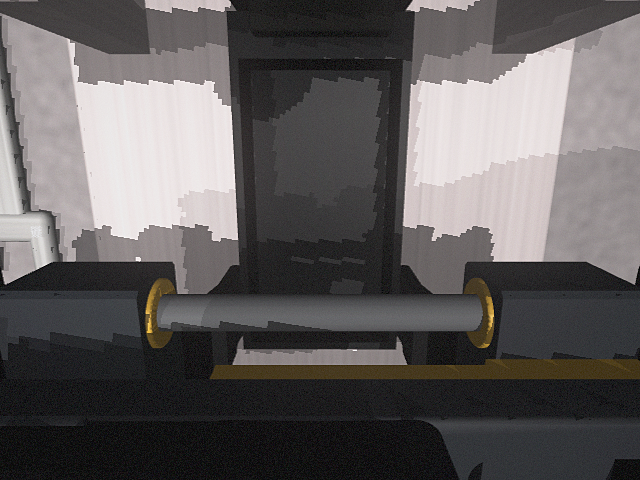

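The module is square to the plate and centred to about 0.4 mm. Row 150 has the plate at 83 and 558 and the module at 233.5 and 406.5. I'll trim 0.3 mm sideways and then push gently until it touches.

Emit:
apply_moves(moves=[[[0.0015,0.0003,0],0],[[0.001,0,0],0],[[0.001,0,0],0],[[0.0005,0,0],0],[[0,0,0],0]])

```text
time_s: 7.15
tcp_pos: [0.5185, -0.0344, 0.0157]
ee_rot: [[0.186, -0.983, 0.0], [-0.983, -0.186, 0.0], [-0.0, -0.0, -1.0]]
wrist_force: [-0.8, 2.2, 3.7]
gripper_width: 0.688
gripper_force: 30.0
```

Emit:
apply_moves(moves=[[[0.0005,0,0],0],[[0.0005,0,0],0],[[0,0,0],0]])

```text
time_s: 7.4
tcp_pos: [0.5188, -0.0355, 0.0157]
ee_rot: [[0.186, -0.983, 0.0], [-0.983, -0.186, 0.0], [-0.0, -0.0, -1.0]]
wrist_force: [0.2, 2.1, 3.6]
gripper_width: 0.691
gripper_force: 30.0
```

Emit:
apply_moves(moves=[[[0.0005,0,0],0],[[0,0,0],0],[[0,0,0],0]])

```text
time_s: 7.65
tcp_pos: [0.5188, -0.0356, 0.0157]
ee_rot: [[0.186, -0.983, 0.0], [-0.983, -0.186, 0.0], [-0.0, -0.0, -1.0]]
wrist_force: [-1.5, 6.0, 4.3]
gripper_width: 0.69
gripper_force: 30.0
```

Emit:
apply_moves(moves=[[[0.0005,0,0],0],[[0,0,0],0],[[0,0,0],0]])

```text
time_s: 7.9
tcp_pos: [0.5188, -0.0357, 0.0157]
ee_rot: [[0.186, -0.983, 0.0], [-0.983, -0.186, 0.001], [-0.001, -0.0, -1.0]]
wrist_force: [-2.8, 7.2, 4.8]
gripper_width: 0.685
gripper_force: 30.0
```

Emit:
apply_moves(moves=[[[0.0005,0,0],0],[[0,0,0],0],[[0,0,0],0]])

```text
time_s: 8.15
tcp_pos: [0.5188, -0.0357, 0.0157]
ee_rot: [[0.186, -0.983, -0.0], [-0.983, -0.186, 0.001], [-0.001, -0.0, -1.0]]
wrist_force: [-3.1, 9.5, 5.0]
gripper_width: 0.691
gripper_force: 30.0
```

Contact at 9.5 N with the motion stalled. Releasing and rising to inspect.

Emit:
apply_moves(moves=[[[0,0,0],0],[[0,0,0],0],[[0,0,0],0],[[0,0,0],0]], hand=0.087)

```text
time_s: 8.48
tcp_pos: [0.5186, -0.0375, 0.0153]
ee_rot: [[0.185, -0.983, -0.001], [-0.983, -0.185, -0.0], [0.0, 0.001, -1.0]]
wrist_force: [-1.0, 0.9, -0.9]
gripper_width: 0.904
gripper_force: 0.0
```

Emit:
apply_moves(moves=[[[-0.0015,0,-0.01],0],[[0,0,-0.035],0],[[0,0,-0.04],0],[[0,0,-0.04],0],[[0,0,-0.04],0]])

```text
time_s: 8.9
tcp_pos: [0.5181, -0.0359, 0.1832]
ee_rot: [[0.186, -0.983, 0.0], [-0.983, -0.186, -0.0], [0.0, 0.0, -1.0]]
wrist_force: [1.1, 0.8, 0.2]
gripper_width: 1.002
gripper_force: 0.0
```

Emit:
apply_moves(moves=[[[0.035,0,-0.04],0],[[0.035,0,-0.02],0],[[0.03,0,0],0],[[0,0,0],0],[[0,0,0],0]], hand=0.0)

```text
time_s: 9.32
tcp_pos: [0.5354, -0.1277, 0.2325]
ee_rot: [[0.183, -0.983, 0.0], [-0.983, -0.183, 0.0], [-0.0, -0.0, -1.0]]
wrist_force: [-0.2, 0.0, 0.0]
gripper_width: 0.708
gripper_force: 0.0
```

Run:
```python
from station import r, imaging, models
from h import *
J=(.53849,-.13757,.18755)
p=imaging.capture("wrist"); q=imaging.capture("scene")
s=r.sense();print(toseam(J,np.array(s["tcp_pos"])),s["tcp_pos"],s["gripper_width"])
K,i=jigpose(p,J);print(K,np.degrees(K[2]),i)
im,xs,ys=modpose(p,J,(-.14,.14)); im=cv2.resize(im,None,fx=.5,fy=.5,interpolation=cv2.INTER_AREA)
c=cv2.resize(q["frame"][225:345,200:350],None,fx=4,fy=4,interpolation=cv2.INTER_CUBIC)
out=np.zeros((600,800,3),np.uint8); out[:560,:240]=im[:560]; out[:480,242:800]=c[:480,20:578]; cv2.imwrite("pics/chk.png",out)
cv2.imwrite("pics/w5.png",p["frame"])
g=p["frame"].max(2).astype(int)
im,xs,ys=modpose(p,K,(-.14,.14)); gg=cv2.GaussianBlur(im,(1,9),0).max(2).astype(int)
for y in list(np.arange(-.11,-.02,.015))+list(np.arange(.03,.12,.015)):
    v=int((y+.14)*4000); d=np.diff(gg[v],n=1); d=np.convolve(gg[v],[1,1,1,0,-1,-1,-1],'same'); 
    L=80+np.abs(d[80:160]).argmax(); R=320+np.abs(d[320:400]).argmax(); print(round(y*1e3),"left",round(xs[L]*1e3,2),"right",round(xs[R]*1e3,2),"mid",round((xs[L]+xs[R])*500,2))
```

```text
[-0.00113611  0.01172018] [ 0.53518856 -0.12626718  0.23186416] 0.6166741621015392
(np.float64(0.5386100253481308), np.float64(-0.13754726263370506), np.float32(0.18694027)) 10.710888 {'n': (15, 16, 0), 'width': np.float32(0.19870803), 'skew': np.float32(0.095676474)}
-110 left -29.94 right 32.94 mid 1.5
-95 left -29.94 right 32.69 mid 1.38
-80 left -30.19 right 32.19 mid 1.0
-65 left -30.19 right 30.19 mid 0.0
-50 left -29.94 right 32.69 mid 1.38
-35 left -29.94 right 31.44 mid 0.75
30 left -36.7 right 30.19 mid -3.26
45 left -37.2 right 29.94 mid -3.63
60 left -37.45 right 30.19 mid -3.63
75 left -36.7 right 32.44 mid -2.13
90 left -29.69 right 31.94 mid 1.13
105 left -29.44 right 28.18 mid -0.63
```

View pics/chk.png

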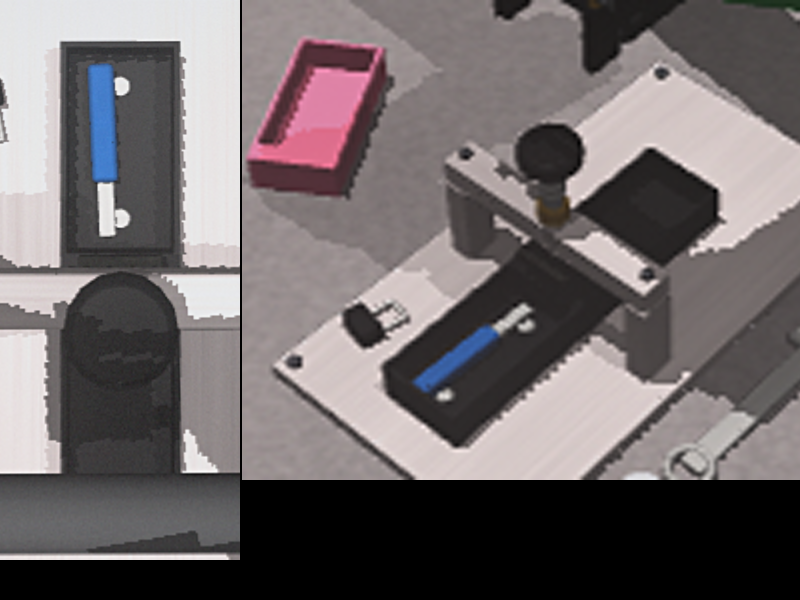

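The view from above shows the sides of both modules in line: left rims at about -30/-29.6 mm, right at about +30.2/+30.1 mm. There is no visible gap under the bridge, and the deburrer and clip are where they were. Next I'll go over the knob with the fingers shut.

Emit:
apply_moves(moves=[[[0.0117,-0.0011,0],0],[[0,0,0.015],0],[[0,0,0.01],0],[[0,0,0.01],0],[[0,0,0],0]], hand=0.0)

```text
time_s: 9.83
tcp_pos: [0.5375, -0.1371, 0.1942]
ee_rot: [[0.186, -0.983, -0.006], [-0.983, -0.186, 0.001], [-0.002, 0.006, -1.0]]
wrist_force: [-0.1, 0.2, -0.0]
gripper_width: 0.237
gripper_force: 0.0
```

Emit:
apply_moves(moves=[[[0,0,0],0],[[0,0,0],0],[[0,0,0],0],[[0,0,0],0],[[0,0,0],0]])

```text
time_s: 10.25
tcp_pos: [0.5394, -0.1376, 0.1976]
ee_rot: [[0.186, -0.983, 0.001], [-0.983, -0.186, -0.0], [0.0, -0.001, -1.0]]
wrist_force: [-0.3, -0.3, 0.3]
gripper_width: 0.006
gripper_force: 0.0
```

Run:
```python
from station import r, imaging, models
from h import *
J=(.5386,-.13755,.1872)
s=r.sense();print(toseam(J,np.array(s["tcp_pos"])),s["tcp_pos"],s["gripper_width"],s["wrist_force"])
p=imaging.capture("scene"); q=imaging.capture("wrist")
for x,z in((p,.155),(q,.155)):
    for d in models.place_of(x,"knob")[:1]:
        u=np.array(d["at"])*[640,480]; print(u,d["confidence"],toseam(J,ray(x,u,z)))
    print(proj(x,s["tcp_pos"]))
c=cv2.resize(p["frame"][160:320,210:350],None,fx=4,fy=3.7,interpolation=2)[:590]; cv2.imwrite("pics/k1.png",c)
```

```text
[ 0.00073081 -0.00021276] [ 0.53935764 -0.13762303  0.19755472] 0.005807766407541988 [-0.30745209 -0.2943537   0.26497178]
[282.368 259.392] 0.77 [-0.00047935  0.00316052]
[[280.89242313 247.20516955]]
[322.496 259.824] 0.72 [-0.00020125  0.00202781]
[[321.08315786 285.0455618 ]]
```

View pics/k1.png

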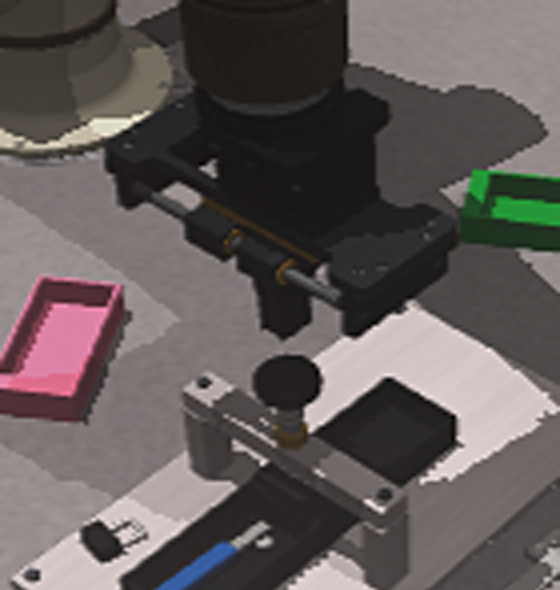

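The shut fingertips are straight above the knob, with the tip at crop (283,335) over the knob top at (287,372). Descending.

Emit:
apply_moves(moves=[[[0,0,0.02],0],[[0,0,0.013],0],[[0,0,0.005],0],[[0,0,0],0],[[0,0,0],0]])

```text
time_s: 10.87
tcp_pos: [0.5394, -0.1378, 0.1594]
ee_rot: [[0.186, -0.983, 0.0], [-0.983, -0.186, -0.0], [0.0, -0.0, -1.0]]
wrist_force: [0.3, -0.1, 0.9]
gripper_width: 0.003
gripper_force: 0.0
```

Emit:
apply_moves(moves=[[[0,0,0.002],0],[[0,0,0.002],0],[[0,0,0.001],0],[[0,0,0],0]])

```text
time_s: 11.2
tcp_pos: [0.5397, -0.1377, 0.1547]
ee_rot: [[0.186, -0.983, 0.002], [-0.983, -0.186, -0.0], [0.0, -0.002, -1.0]]
wrist_force: [-0.3, 0.3, 3.1]
gripper_width: 0.007
gripper_force: 0.9
```

Emit:
apply_moves(moves=[[[0,0,0.001],0],[[0,0,0.001],0],[[0,0,0.001],0],[[0,0,0],0]])

```text
time_s: 11.53
tcp_pos: [0.5397, -0.1377, 0.1513]
ee_rot: [[0.186, -0.983, 0.001], [-0.983, -0.186, -0.0], [0.0, -0.001, -1.0]]
wrist_force: [1.6, -0.4, 1.7]
gripper_width: 0.004
gripper_force: 1.3
```

Emit:
apply_moves(moves=[[[0,0,0.002],0],[[0,0,0.002],0],[[0,0,0.002],0],[[0,0,0],0],[[0,0,0],0]])

```text
time_s: 11.95
tcp_pos: [0.5397, -0.1376, 0.1452]
ee_rot: [[0.186, -0.983, 0.001], [-0.983, -0.186, -0.0], [0.0, -0.001, -1.0]]
wrist_force: [1.8, 1.0, 3.6]
gripper_width: 0.002
gripper_force: 1.9
```

Emit:
apply_moves(moves=[[[0,0,0.002],0],[[0,0,0.002],0],[[0,0,0.002],0],[[0,0,0],0],[[0,0,0],0]])

```text
time_s: 12.37
tcp_pos: [0.5397, -0.1377, 0.1401]
ee_rot: [[0.186, -0.982, 0.002], [-0.982, -0.186, -0.0], [0.001, -0.001, -1.0]]
wrist_force: [-0.5, 1.3, 9.4]
gripper_width: 0.008
gripper_force: 4.4
```

Emit:
apply_moves(moves=[[[0,0,0.002],0],[[0,0,0.001],0],[[0,0,0.001],0],[[0,0,0],0],[[0,0,0],0]])

```text
time_s: 12.78
tcp_pos: [0.5397, -0.1377, 0.1369]
ee_rot: [[0.187, -0.982, 0.002], [-0.982, -0.187, -0.001], [0.001, -0.002, -1.0]]
wrist_force: [-0.8, 1.6, 11.8]
gripper_width: 0.004
gripper_force: 6.0
```

Emit:
apply_moves(moves=[[[0,0,0.001],0],[[0,0,0.0012],0],[[0,0,0],0],[[0,0,0],0],[[0,0,0],0]])

```text
time_s: 13.2
tcp_pos: [0.5397, -0.1377, 0.135]
ee_rot: [[0.187, -0.982, 0.002], [-0.982, -0.187, -0.001], [0.001, -0.002, -1.0]]
wrist_force: [-2.6, 2.3, 14.6]
gripper_width: 0.006
gripper_force: 6.9
```

Run:
```python
from station import r, imaging, models
from h import *
F=[];Z=[]
for _ in range(6):
    p=imaging.capture("scene"); s=r.sense(); F.append(s["wrist_force"]);Z.append(s["tcp_pos"][2])
print(np.mean(F,0),np.mean(Z),Z,s["time_s"])
c=cv2.resize(p["frame"][180:340,210:370],None,fx=3.7,fy=3.7,interpolation=2)[:590]; cv2.imwrite("pics/k2.png",c)
```

```text
[-1.46959509  2.24287841 13.38909137] 0.13508417100001407 [np.float64(0.13508353956785285), np.float64(0.13506122634667403), np.float64(0.13510152565463812), np.float64(0.13508248138215595), np.float64(0.1350973095607868), np.float64(0.13507894348797678)] 13.5
```

View pics/k2.png

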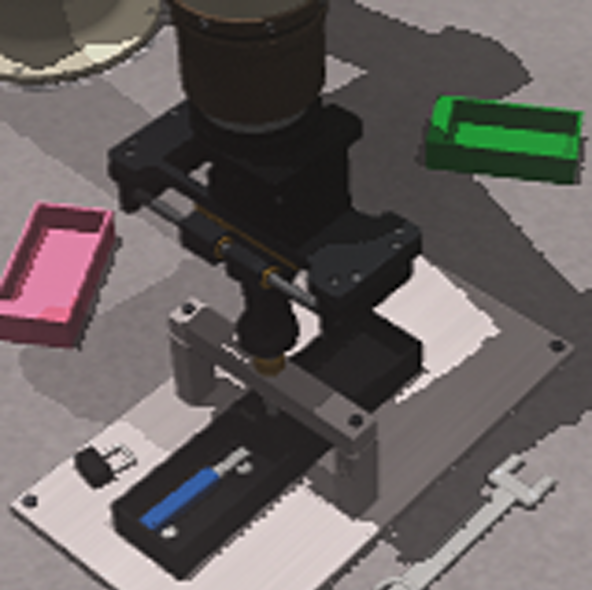

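The scene crop shows the fingertips holding the knob down at (268,330), just above its sleeve. The two modules are in line, and the clip and deburrer have not moved. The tip is at z = 0.1351 m with 13.4 N on it, which matches 20 mm of travel.

```bash
python3 -c "
from station import r
print(r.finish_job())"
```

```text
the job is handed in; nothing more can be done
None
```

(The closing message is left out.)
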